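# Stack the board modules and check the clearance under the pile

## Task

Stack all the board modules in one square pile across the rails of the clearance fixture, centred on it with their long sides across the channel. Then check the gap beneath the pile with the middle-thickness gauge: slide its blade lying level into the channel mouth until its red line is level with the mouth, hold it there for a second, and draw it out again. Lay that gauge back flat on the blue mat beside the other two, which stay down on the mat, leave the pile square, and do not disturb the spool, tape or screwdriver.

Things in the scene. Friction and masses are not known exactly. Their poses are not given: they have to be found in the camera images.
- base: fixed fixture 124 (x) by 92 (y) by 19 mm high, yaw up to 0.3: dark 6 mm floor, two aluminium rails along y 13 mm high, 42 wide; between them a channel 40 wide, open at its mouth y = -46 (yellow rail ends, robot's right), barred from y = 34; the floor runs on 64 mm outside the mouth as a 40 wide tongue.. Origin: centre of the rails' underside, z up
- seat (a point): centre of the fixture at the height of the rail tops (19 mm over the table, 13 over the channel floor): where the centre of the lowest module's underside belongs
- mouth (a point): middle of the channel's mouth on the channel floor (6 mm over the table); axes as the base: +y points into the channel, 80 mm to the cross bar, x across it
- mat: fixed blue gauge mat, 300 mm (x) by 210 mm (y), 2 mm thick, axes along the world's. Origin: centre of the underside
- module0: board module: flat black case with a green circuit board in its top, 120 (x) by 62 (y) by 16 mm thick, about 0.16 kg; grip across the 62 mm. Three to five are present (absent: None). Origin: centre of the underside, z up. Starts flat on the table at the robot's left (x 0.44 to 0.62, y 0.16 to 0.45), long side along x within 0.2 rad; either way round will do
- module1: board module: flat black case with a green circuit board in its top, 120 (x) by 62 (y) by 16 mm thick, about 0.16 kg; grip across the 62 mm. Three to five are present (absent: None). Origin: centre of the underside, z up. Starts flat on the table at the robot's left (x 0.44 to 0.62, y 0.16 to 0.45), long side along x within 0.2 rad; either way round will do
- module2: board module: flat black case with a green circuit board in its top, 120 (x) by 62 (y) by 16 mm thick, about 0.16 kg; grip across the 62 mm. Three to five are present (absent: None). Origin: centre of the underside, z up. Starts flat on the table at the robot's left (x 0.44 to 0.62, y 0.16 to 0.45), long side along x within 0.2 rad; either way round will do
- module3: board module: flat black case with a green circuit board in its top, 120 (x) by 62 (y) by 16 mm thick, about 0.16 kg; grip across the 62 mm. Three to five are present (absent: None). Origin: centre of the underside, z up. Starts flat on the table at the robot's left (x 0.44 to 0.62, y 0.16 to 0.45), long side along x within 0.2 rad; either way round will do
- module4: board module: flat black case with a green circuit board in its top, 120 (x) by 62 (y) by 16 mm thick, about 0.16 kg; grip across the 62 mm. Three to five are present (absent: None). Origin: centre of the underside, z up. Starts flat on the table at the robot's left (x 0.44 to 0.62, y 0.16 to 0.45), long side along x within 0.2 rad; either way round will do
- gauge_thin: the thinnest of three look-alike L-shaped steel gauges, of 5 mm plate. Level blade 28 mm wide, 5 mm thick, along +x to its tip at x = 115; upright grip tab at x = 0, 5 mm thick in x (grip across that), 28 wide in y, 70 tall. Origin: underside below mid-tab, z up. Red line across the blade at x = 49. Starts on the mat, blade flat, tip to +y within 0.2 rad
- gauge_thin_tip (a point): point on that gauge's underside at the blade's tip (x = 115 mm from its origin)
- gauge_mid: the middle one of three look-alike L-shaped steel gauges, of 10 mm plate. Level blade 28 mm wide, 10 mm thick, along +x to its tip at x = 115; upright grip tab at x = 0, 10 mm thick in x (grip across that), 28 wide in y, 70 tall. Origin: underside below mid-tab, z up. Red line across the blade at x = 49. Starts on the mat, blade flat, tip to +y within 0.2 rad, about 0.13 kg
- gauge_mid_line (a point): point on the middle gauge's underside below the red line (x = 49 mm from its origin, 66 mm behind the tip)
- gauge_mid_tip (a point): point on that gauge's underside at the blade's tip (x = 115 mm from its origin)
- gauge_thick: the thickest of three look-alike L-shaped steel gauges, of 16 mm plate. Level blade 28 mm wide, 16 mm thick, along +x to its tip at x = 115; upright grip tab at x = 0, 16 mm thick in x (grip across that), 28 wide in y, 70 tall. Origin: underside below mid-tab, z up. Red line across the blade at x = 49. Starts on the mat, blade flat, tip to +y within 0.2 rad
- gauge_thick_tip (a point): point on that gauge's underside at the blade's tip (x = 115 mm from its origin)
- spool: bystander: solder spool, 60 mm across, 40 mm tall, standing. Origin: centre of the underside
- tape: bystander: roll of blue tape, 76 mm across, 24 mm tall, lying flat. Origin: centre of the underside
- driver: bystander: red screwdriver, 160 mm long, lying. Origin: under its middle
There are look-alikes about, which are no part of the job. What is shaped like the module1 but orange or purple is not meant.

How it is judged (in metres and radians):
On the way, in this order (a step that is already met when the one before it is completed fails the run):
1. every module present lies square in one pile on the fixture (horizontal distance between each of module0, module1, module2, module3, module4 and seat below 0.008 m and angle between the x axis of each of module0, module1, module2, module3, module4 and the x axis of base, either way round below 0.09 rad and angle between each of module0, module1, module2, module3, module4's own z axis and vertical below 0.05 rad and linear speed of each of module0, module1, module2, module3, module4 below 0.02 m/s), for 0.2 s.
2. the middle gauge's blade is in the channel under the square pile, level, its red line at the mouth (y of gauge_mid_line in the frame of mouth between -0.007 and 0.007 m and x of gauge_mid_tip in the frame of mouth between -0.012 and 0.012 m and z of gauge_mid_tip in the frame of mouth between -0.003 and 0.006 m and angle between the x axis of gauge_mid and the y axis of base, either way round below 0.2 rad and angle between gauge_mid's own z axis and vertical below 0.1 rad and horizontal distance between each of module0, module1, module2, module3, module4 and seat below 0.008 m and angle between the x axis of each of module0, module1, module2, module3, module4 and the x axis of base, either way round below 0.09 rad and angle between each of module0, module1, module2, module3, module4's own z axis and vertical below 0.05 rad), for 0.5 s.
At the end, for the whole second after the job is handed in: all modules in one flat pile, centres within 8 mm of the fixture's, long sides within 0.09 rad of its x axis, at rest; all gauges wholly on the mat, blades flat. Before, the middle gauge stood in the channel under the pile 0.5 s, line within 7 mm of the mouth, 12 mm of mid-channel (all of step 1 and x of gauge_mid in the frame of mat between -0.15 and 0.15 m and y of gauge_mid in the frame of mat between -0.105 and 0.105 m and x of gauge_mid_tip in the frame of mat between -0.15 and 0.15 m and y of gauge_mid_tip in the frame of mat between -0.105 and 0.105 m and z of each of gauge_mid, gauge_thin, gauge_thick in the frame of mat below 0.007 m and angle between each of gauge_mid, gauge_thin, gauge_thick's own z axis and vertical below 0.06 rad and x of gauge_thin in the frame of mat between -0.15 and 0.15 m and y of gauge_thin in the frame of mat between -0.105 and 0.105 m and x of gauge_thin_tip in the frame of mat between -0.15 and 0.15 m and y of gauge_thin_tip in the frame of mat between -0.105 and 0.105 m and x of gauge_thick in the frame of mat between -0.15 and 0.15 m and y of gauge_thick in the frame of mat between -0.105 and 0.105 m and x of gauge_thick_tip in the frame of mat between -0.15 and 0.15 m and y of gauge_thick_tip in the frame of mat between -0.105 and 0.105 m and linear speed of gauge_mid below 0.02 m/s); the robot touches nothing.
It fails at once if a gauge of the wrong thickness is lifted (height (world z) of any of gauge_thin, gauge_thick above 0.035 m).
It fails at once if a bystander is disturbed (distance of any of spool, tape, driver from where it was at the start of the episode above 0.04 m).
Of module0, module1, module2, module3, module4 only 3 to 5 are there at a start; the rules pass over those that are not, and their reading is None.
At some moment in a run one of gauge_mid may be knocked a few centimetres aside while the robot is not near it.
Once in a run the grip may slacken for a moment while it holds something.
It also fails if it takes over 210 s, if anything falls off the work surface, if the arm or the gripper's body presses on something with over 40 N, if the wrist force passes 120 N, or if a joint passes its speed limit or range.

## Robot

A 6-joint arm with a two-finger parallel gripper is mounted at the origin on the work surface. World frame = base frame: x ahead of the robot, y to its left, z up, the work surface at z = 0. Lengths are in mm, angles in rad, forces in N, time in s.
With the tool pointing down it reaches from about 300 to 775 mm from the base axis. Payload 14.6 kg.
Tool frame: the origin (TCP) lies at the very end of the fingers, on their centre line; the grasp point (between the pads) lies 19 mm behind it; z points along the fingers, y is the line along which they close (so a half turn about z gives the same grasp; the last joint's range is limited). The gripper opens to 94 mm and grips with 3 to 60 N. Pads are 16 mm wide; open, the fingers measure 119 mm over their backs; the gripper's body (75 mm by 177 mm) begins 78 mm behind the grasp point.
Start: joints at [-1.282, 0.3, 1.521, -0, 1.321, -0.067], TCP at [191.58, -515.545, 205.446] pointing down, gripper open.
Joint ranges: [-3.03, 3.03], [-0.79, 2.21], [0.23, 2.52], [-1.04, 4.18], [0, 3.07], [-2.55, 2.55]. Speed limits (rad/s): [2.22, 2.22, 2.57, 3.14, 3.14, 3.14].

## Interface

Orientations are given as [roll, pitch, yaw] about the fixed x, y, z axes, in that order (R = Rz(yaw) Ry(pitch) Rx(roll)).
In Python, from cell import manip gives the robot as it stands.
- The arm moves only by the tool servo_tool, never from a script. Its argument "rows" is a list of rows, each a list of 7 numbers: the turn, a rotation vector about the world's x, y, z in degrees, then the shift along the world's x, y, z in mm, then the closure, from 0 (fully open) to 1 (shut). In form: [[rx, ry, rz, dx, dy, dz, fingers], ...]. A call has 1 to 20 rows; each row shifts and turns the commanded pose from where the row before left it; what a row does not reach is not made up. A row lasts 1/8 s, in which the tool goes at most 62.5 mm and 10.7 degrees, less where a joint would pass 70% of its speed; a pose out of reach is approached as far as the arm can. A call with a gripper value outside its range is refused whole. The fingers move at their own pace and stop on an object; "grip_force" is the grip in N (left out, the last holds). Time passes only in rows, so rows that do not move let the fingers close. It gives the time, the measured TCP pose, the force, the opening and the grip force at its end, in the units of the state.
- manip.read_state(): the state, without advancing time (a new reading comes with each control period).
- manip.camera(name): name is "side" or "top" or "wrist"; returns the picture (400x640x3 uint8, red, green, blue); there is no depth.
- manip.camera_info(name): a dict with "fx", "fy", "cx", "cy" (pixels), "position" and "rotation" of the camera in the world; the wrist camera has in their place "T_tool_cam" (4x4, takes a point from camera to tool coordinates, whose origin is the TCP and whose axes are the flange's). Camera axes: x right, y down, z forward; pixel columns grow to the right and rows downward; lengths in mm; the calibration is good to about 2 mm. A picture is of the moment at which its call begins: read the wrist's pose just before it. camera_info takes no time and is no camera call.
- manip.sign_off(): hands the job in; it is judged then, once.
The state is a dict: "clock": time; "joints": joint angles; "qd": joint speeds; "effort": joint torques, N m; "eef_pos": TCP position; "eef_rot": TCP orientation; "wrist_force": force on the tool from outside, world axes, zero at the start; "moment": the same for the moment, N m; "finger_gap": finger opening in mm; "finger_force": force on a finger pad.
Only numpy, scipy, OpenCV 4.12 (cv2) and the standard library are available. Lean on these libraries where they do the work, as an engineer would, in place of code of your own. Each camera call takes 0.05 s, during which the arm holds its last target. There are 200 camera calls.

## Working session

There is one attempt and no reset: what is moved stays moved. The work goes in short steps, Python scripts to look and compute and a tool call to move; the robot and the scene stay as the last step left them, time stands still between calls to the robot, and variables do not carry over. Pictures are saved under pics/ and viewed, at most 14 in all, crops included, and the job is handed in when it is done.

Besides the shell and the picture viewer there is one more tool, called by a JSON object that holds its "method" and its "body", one argument or row to a line. servo_tool: Moves the arm, as the interface text tells. Its arguments: {"type":"object","properties":{"rows":{"type":"array","items":{"type":"array","items":{"type":"number"}}},"grip_force":{"type":"number"}},"required":["rows"]}

```bash
mkdir -p pics; python3 - <<'E'
from cell import manip
import cv2,numpy as np
np.set_printoptions(precision=3,suppress=True)
for n in ("top","side"):
    im=manip.camera(n); cv2.imwrite(f"pics/{n}0.png",im[:,:,::-1]); i=manip.camera_info(n)
    print(n,i)
print(manip.camera_info("wrist")); print(manip.read_state())
E
```

```text
top {'fx': 369.61255386794494, 'fy': 369.61255386794494, 'cx': 311.5499387790279, 'cy': 201.3533861678908, 'position': array([ 404.669,   50.635, 1013.424]), 'rotation': array([-3.017,  0.001, -1.552])}
side {'fx': 418.6535910631697, 'fy': 418.6535910631697, 'cx': 317.88037181388313, 'cy': 193.66136662718856, 'position': array([ 21.332, 729.734, 812.087]), 'rotation': array([-2.308, -0.021, -2.518])}
{'fx': 283.1110826521363, 'fy': 283.1110826521363, 'cx': 325.2758479624007, 'cy': 199.3821281517748, 'T_tool_cam': array([[  -0.   ,   -0.959,   -0.285,   83.661],
       [   1.   ,   -0.001,    0.001,    0.367],
       [  -0.001,   -0.285,    0.959, -179.448],
       [   0.   ,    0.   ,    0.   ,    1.   ]])}
{'clock': 0.1, 'joints': array([-1.282,  0.3  ,  1.522,  0.   ,  1.321, -0.067]), 'qd': array([-0.003, -0.001, -0.002,  0.   , -0.002,  0.001]), 'effort': array([  0.002, -53.265, -35.328,   0.071,   0.023,  -0.   ]), 'eef_pos': array([ 191.53 , -515.322,  204.942]), 'eef_rot': array([-3.141, -0.   ,  0.356]), 'wrist_force': array([0.093, 0.255, 0.228]), 'moment': array([-0.045, -0.005,  0.024]), 'finger_force': 0.0, 'finger_gap': 94.0864331894706}
```

View pics/top0.png

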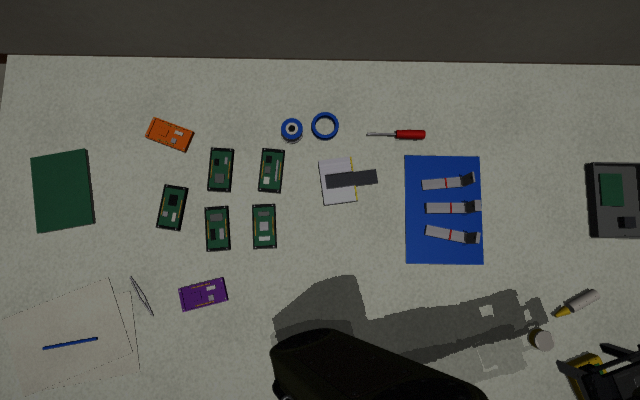

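View pics/side0.png

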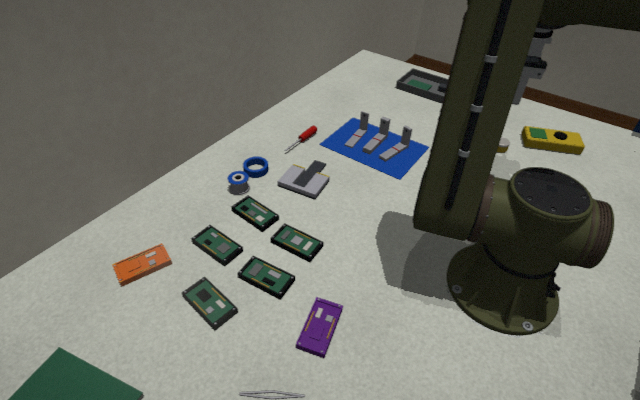

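The top view shows five green modules at about (221,170), (271,170), (172,207), (217,228) and (264,227). The fixture is at (338,181) with its tongue to the right, and the gauges are on the mat at (448,182), (453,207) and (452,235). The bystanders lie along y≈130 px.

```bash
cat > h.py <<'E'
import numpy as np,cv2
from scipy.spatial.transform import Rotation as R
from cell import manip
np.set_printoptions(precision=2,suppress=True)
def pose(name,st=None):
    i=manip.camera_info(name); K=np.array([[i['fx'],0,i['cx']],[0,i['fy'],i['cy']],[0,0,1]])
    if name=='wrist':
        st=st or manip.read_state(); T=np.eye(4); T[:3,:3]=R.from_euler('xyz',st['eef_rot']).as_matrix(); T[:3,3]=st['eef_pos']
        T=T@i['T_tool_cam']; return K,T[:3,:3],T[:3,3]
    r=np.array(i['rotation']); M=R.from_euler('xyz',r).as_matrix() if r.shape==(3,) else r
    return K,M,np.array(i['position'])
def unproj(P,uv,z):
    K,M,p=P; uv=np.atleast_2d(uv).astype(float)
    d=(M@np.linalg.inv(K)@np.c_[uv,np.ones(len(uv))].T).T
    return p+d*((z-p[2])/d[:,2])[:,None]
def proj(P,X):
    K,M,p=P; c=(np.atleast_2d(X)-p)@M@K.T; return c[:,:2]/c[:,2:]
def rect(P,mask,z,amin,amax):
    """oriented rectangles (centre, long, short, yaw of long side) on plane z"""
    out=[]
    for c in cv2.findContours(mask.astype(np.uint8),cv2.RETR_EXTERNAL,cv2.CHAIN_APPROX_NONE)[0]:
        if not amin<cv2.contourArea(c)<amax: continue
        w=unproj(P,c[:,0,:],z)[:,:2].astype(np.float32); (x,y),(a,b),_=cv2.minAreaRect(w)
        q=cv2.boxPoints(cv2.minAreaRect(w)); e=max([q[1]-q[0],q[2]-q[1]],key=np.linalg.norm)
        yaw=(np.arctan2(e[1],e[0])+np.pi/2)%np.pi-np.pi/2
        out.append([x,y,max(a,b),min(a,b),yaw])
    return np.array(out)
E
python3 - <<'E'
from h import *
im=cv2.imread('pics/top0.png'); P=pose('top')
v=im.max(2); b,g,r=[im[:,:,k].astype(int) for k in range(3)]
m=(v<110); m[:140]=0;m[260:]=0;m[:,:150]=0;m[:,290:]=0
m=cv2.morphologyEx(m.astype(np.uint8),cv2.MORPH_CLOSE,np.ones((5,5)))
print('modules\n',rect(P,m,16,300,3000))
blue=(b>100)&(b>r*2)&(b>g*1.5); blue[:,:390]=0
blue=cv2.morphologyEx(blue.astype(np.uint8),cv2.MORPH_CLOSE,np.ones((15,15)))
print('mat',rect(P,blue,2,3000,20000))
print('tongue pts',unproj(P,[[326,173],[376,169],[378,184],[327,187]],6))
print('rail corners',unproj(P,[[319,161],[353,157],[358,203],[324,206]],19))
A=cv2.resize(im[140:260,400:500],None,fx=4,fy=4,interpolation=cv2.INTER_CUBIC)
B=cv2.resize(im[140:260,300:390],None,fx=4,fy=4,interpolation=cv2.INTER_CUBIC)
cv2.imwrite('pics/c0.png',np.hstack([B,A]))
E
```

```text
modules
 [[452.43 307.94 122.21  67.43   0.1 ]
 [460.95 181.5  123.18  64.7    0.04]
 [506.96 433.74 122.04  69.84  -0.14]
 [614.36 167.59 124.09  65.65  -0.07]
 [614.03 307.19 124.23  67.75  -0.04]]
mat [[ 518.18 -307.05  298.36  208.7     0.  ]]
tongue pts [[ 611.06   15.88    6.  ]
 [ 624.89 -122.78    6.  ]
 [ 582.75 -128.16    6.  ]
 [ 571.79   12.58    6.  ]]
rail corners [[641.61  36.03  19.  ]
 [654.56 -57.36  19.  ]
 [527.26 -71.49  19.  ]
 [517.39  20.5   19.  ]]
```

View pics/c0.png

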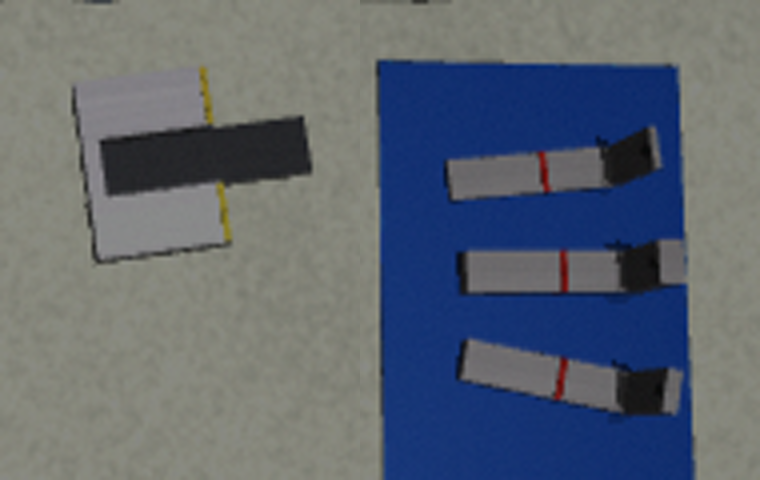

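The crop shows the tongue and yellow mouth ends facing -y, with the fixture's yaw about +0.1. Judging by tab thickness, the gauges look like thin (upper), thick (middle) and mid (lower), which I'll check up close. Next I'm moving over the fixture for a closer view.

{"method": "servo_tool", "body": {
  "rows": [
    [0,0,-1,33,41,4,0],
    [0,0,-1,33,41,4,0],
    [0,0,-1,33,41,4,0],
    [0,0,-1,33,41,4,0],
    [0,0,-1,33,41,4,0],
    [0,0,-1,33,41,4,0],
    [0,0,-1,33,41,4,0],
    [0,0,-1,33,41,4,0],
    [0,0,-1,33,41,4,0],
    [0,0,-1,33,41,4,0],
    [0,0,-2,32,41,4,0],
    [0,0,-2,32,46,1,0],
    [0,0,0,0,0,0,0],
    [0,0,0,0,0,0,0]
  ]
}}

```text
clock: 1.85
eef_pos: [585.2, -18.8, 250.0]
eef_rot: [-3.142, 0.001, 0.112]
wrist_force: [-0.4, 0.3, 0.6]
finger_gap: 94.1
finger_force: 0.0
```

```bash
python3 - <<'E'
from h import *
s=manip.read_state(); print(s['clock'],s['eef_pos'],s['eef_rot'],s['joints'])
im=manip.camera('wrist'); cv2.imwrite('pics/w1.png',im[:,:,::-1])
np.savez('w1.npz',p=s['eef_pos'],r=s['eef_rot'])
E
```

```text
1.85 [585.23 -18.79 249.96] [-3.14  0.    0.11] [-0.09  0.35  1.35 -0.    1.44  1.36]
```

View pics/w1.png

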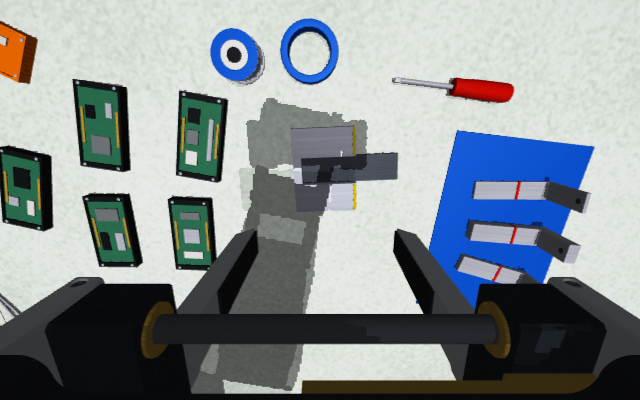

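The wrist view shows the fixture at about (325,168), with the rail ends at (355,128–208), partly in the arm's shadow. I'll enlarge that area.

```bash
python3 - <<'E'
from h import *
im=cv2.imread('pics/w1.png')
A=cv2.resize(im[115:220,280:410],None,fx=6,fy=5.7,interpolation=cv2.INTER_CUBIC)
A=cv2.convertScaleAbs(A,alpha=1.3,beta=10)
# overlay candidate model
d=np.load('w1.npz'); P=pose('wrist',dict(eef_pos=d['p'],eef_rot=d['r']))
def draw(cx,cy,yaw,col):
    M=R.from_euler('z',yaw).as_matrix()
    for poly in ([(-62,-46,19),(62,-46,19),(62,46,19),(-62,46,19)],[(-20,-110,6),(20,-110,6),(20,-46,6),(-20,-46,6)],[(-20,-46,19),(-20,34,19),(20,34,19),(20,-46,19)]):
        q=proj(P,np.array(poly)@M.T+[cx,cy,0]); q=((q-[280,115]+.5)*[6,5.7]).astype(int)
        cv2.polylines(A,[q],True,col,1)
draw(585,-18,.112,(0,0,255))
cv2.imwrite('pics/c1.png',A)
E
```

```text
(no output)
```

View pics/c1.png

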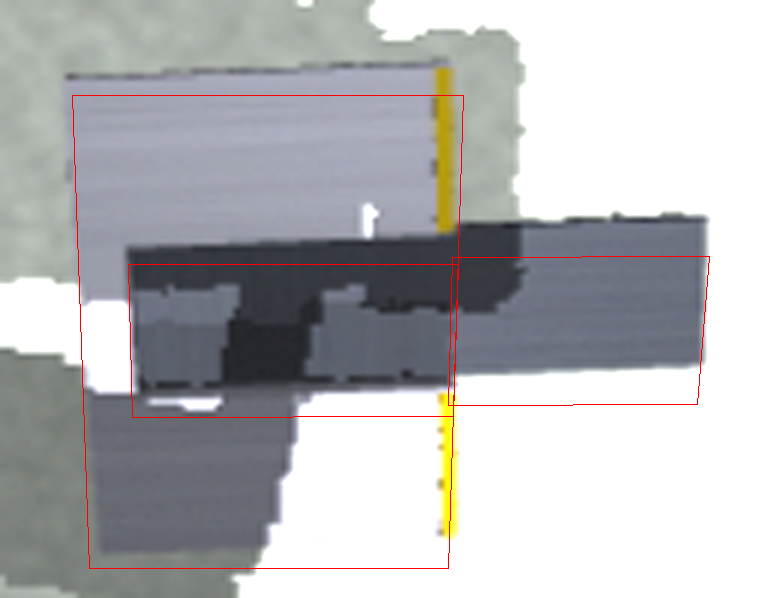

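```bash
cat >> h.py <<'E'
from scipy.optimize import least_squares
def fit(P,model,px,x0):
    """planar pose (x,y,yaw) fitting model points to pixels"""
    model=np.array(model,float); px=np.array(px,float)
    f=lambda v:(proj(P,model@R.from_euler('z',v[2]).as_matrix().T+[v[0],v[1],0])-px).ravel()
    s=least_squares(lambda v:f([v[0],v[1],v[2]/100]),[x0[0],x0[1],x0[2]*100]); v=s.x*[1,1,.01]; return v,f(v).reshape(-1,2)
E
python3 - <<'E'
from h import *
d=np.load('w1.npz'); P=pose('wrist',dict(eef_pos=d['p'],eef_rot=d['r']))
cr=np.array([(67,78),(452,64),(103,552),(454,537),(130,250),(457,224),(140,390),(707,217),(703,364)])
px=cr/[6,5.7]+[280,115]-.5
mod=[(62,46,19),(62,-46,19),(-62,46,19),(-62,-46,19),(20,34,19),(20,-46,19),(-20,34,6),(20,-110,6),(-20,-110,6)]
print(fit(P,mod,px,[585,-18,.11]))
Pt=pose('top'); c=np.array([(73,85),(205,66),(230,242),(97,262),(303,117),(312,174)])/4+[300,140]-.5
print(fit(Pt,[(62,46,19),(62,-46,19),(-62,-46,19),(-62,46,19),(20,-110,6),(-20,-110,6)],c,[585,-18,.11]))
E
```

```text
(array([591.28, -17.52,   0.15]), array([[-0.84, -0.01],
       [ 0.41, -0.45],
       [-0.48,  0.15],
       [ 1.1 ,  0.32],
       [-0.8 , -0.71],
       [-0.06,  1.47],
       [ 0.01, -0.41],
       [ 0.43, -0.35],
       [ 0.3 ,  0.19]]))
(array([588.78, -14.87,   0.15]), array([[-0.2 , -0.29],
       [-0.1 ,  0.07],
       [ 0.38,  0.34],
       [ 0.03, -0.14],
       [-0.06,  0.09],
       [-0.06, -0.08]]))
```

{"method": "servo_tool", "body": {
  "rows": [
    [0,0,-1,-21,44,0,0],
    [0,0,-1,-21,44,0,0],
    [0,0,-1,-21,44,0,0],
    [0,0,-1,-21,44,0,0],
    [0,0,-1,-21,44,0,0],
    [0,0,-1,-21,44,0,0],
    [0,0,0,0,44,0,0],
    [0,0,0,0,0,0,0],
    [0,0,0,0,0,0,0]
  ]
}}

```text
clock: 3.02
eef_pos: [459.7, 288.3, 250.5]
eef_rot: [3.141, 0.0, 0.006]
wrist_force: [0.5, 0.1, -0.4]
finger_gap: 94.2
finger_force: 0.0
```

```bash
python3 - <<'E'
from h import *
s=manip.read_state(); print(s['clock'],s['eef_pos'],s['eef_rot'])
im=manip.camera('wrist')[:,:,::-1].copy(); P=pose('wrist',s)
m=(im.max(2)<150).astype(np.uint8); m[270:]=0
m=cv2.morphologyEx(m,cv2.MORPH_CLOSE,np.ones((5,5))); m=cv2.morphologyEx(m,cv2.MORPH_OPEN,np.ones((5,5)))
print(rect(P,m,16,800,20000))
cv2.imwrite('pics/w2.png',np.hstack([im])); cv2.imwrite('pics/m2.png',cv2.resize(np.vstack([im,cv2.merge([m*255]*3)]),None,fx=.74,fy=.74)); 
E
```

```text
3.025 [459.74 288.3  250.47] [3.14 0.   0.01]
[[326.43 425.3  102.72  53.29  -0.68]
 [595.81 -51.58 132.89  42.94  -1.43]
 [583.47  32.08 123.15  13.35   0.15]
 [553.22 724.21 211.14 150.23   0.2 ]
 [616.4  168.53 121.74  67.2   -0.08]]
```

View pics/m2.png

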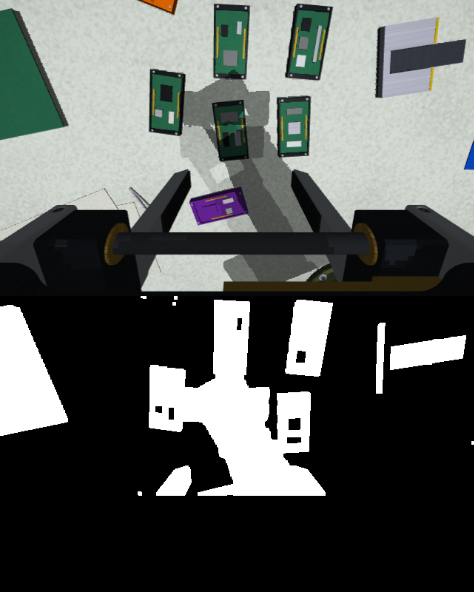

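The five modules are clear in this view, at x about 166–307 and y about 5–160 px in the scaled picture. The arm's shadow merges with the mask, so I'll segment by colour instead.

```bash
cat >> h.py <<'E'
def modmask(im):
    b,g,r=[im[:,:,k].astype(int) for k in range(3)]
    m=((im.max(2)<62)|((g>r*1.25)&(g>b*1.1))).astype(np.uint8)
    m=cv2.morphologyEx(m,cv2.MORPH_CLOSE,np.ones((5,5))); return cv2.morphologyEx(m,cv2.MORPH_OPEN,np.ones((7,7)))
def modules(P,im,z=16,row=260):
    m=modmask(im); m[row:]=0
    r=rect(P,m,z,800,20000); return r[(abs(r[:,2]-120)<12)&(abs(r[:,3]-62)<14)] if len(r) else r
E
python3 - <<'E'
from h import *
im=cv2.imread('pics/w2.png'); P=pose('wrist'); print(modules(P,im))
E
```

```text
[[454.2  307.18 121.53  62.83   0.1 ]
 [463.3  182.13 120.24  63.13   0.05]
 [508.98 431.83 118.99  65.7   -0.14]
 [616.65 168.07 120.    64.49  -0.08]
 [616.05 306.84 120.58  60.14  -0.04]]
```

{"method": "servo_tool", "body": {
  "rows": [
    [0,0,1,1,-36,-30,0],
    [0,0,1,1,-36,-40,0],
    [0,0,0.5,1,-34,-40,0],
    [0,0,0,0,0,-45,0],
    [0,0,0,0,0,-45,0.1],
    [0,0,0,0,0,-30,0.15],
    [0,0,0,0,0,-15,0.2],
    [0,0,0,0,0,0,0.35],
    [0,0,0,0,0,0,0.6],
    [0,0,0,0,0,0,0.6],
    [0,0,0,0,0,0,0.6]
  ],
  "grip_force": 30
}}

```text
clock: 4.45
eef_pos: [463.1, 183.6, 6.4]
eef_rot: [-3.141, -0.002, 0.05]
wrist_force: [-1.8, -1.6, 7.8]
finger_gap: 62.0
finger_force: 30.0
```

{"method": "servo_tool", "body": {
  "rows": [
    [0,0,0,0,0,20,0.6],
    [0,0,0,0,0,40,0.6],
    [0,0,1,22,-34,10,0.6],
    [0,0,1,26,-40,0,0.6],
    [0,0,1,26,-40,0,0.6],
    [0,0,1,26,-40,0,0.6],
    [0,0,1,20,-32,0,0.6],
    [0,0,0.7,8,-14,0,0.6],
    [0,0,0,0,0,0,0.6],
    [0,0,0,0,0,-25,0.6],
    [0,0,0,0,0,-10,0.6],
    [0,0,0,0,0,-8,0.6],
    [0,0,0,0,0,-5,0.6],
    [0,0,0,0,0,0,0.6],
    [0,0,0,0,0,0,0.6]
  ]
}}

```text
clock: 6.32
eef_pos: [590.8, -16.5, 27.9]
eef_rot: [3.141, -0.001, 0.15]
wrist_force: [0.3, 0.0, -2.6]
finger_gap: 61.6
finger_force: 30.0
```

{"method": "servo_tool", "body": {
  "rows": [
    [0,0,0,0.4,0,-1,0.6],
    [0,0,0,0,0,-1.5,0.6],
    [0,0,0,0,0,0,0.25],
    [0,0,0,0,0,0,0.2],
    [0,0,0,0,0,15,0.2],
    [0,0,0,0,0,50,0.1],
    [0,0,0,0,0,55,0],
    [0,0,0,0,0,55,0],
    [0,0,0,0,0,49,0],
    [0,0,0,0,0,0,0],
    [0,0,0,0,0,0,0]
  ]
}}

```text
clock: 7.7
eef_pos: [590.7, -16.5, 248.8]
eef_rot: [-3.142, 0.0, 0.15]
wrist_force: [0.0, -0.2, -0.4]
finger_gap: 94.1
finger_force: 0.0
```

```bash
python3 - <<'E'
from h import *
s=manip.read_state(); print(s['clock'],s['eef_pos'],s['eef_rot'])
im=manip.camera('wrist')[:,:,::-1].copy(); P=pose('wrist',s); cv2.imwrite('pics/w3.png',im); np.savez('w3.npz',p=s['eef_pos'],r=s['eef_rot'])
print(modules(P,im,35))
A=cv2.resize(im[115:225,270:410],None,fx=5.5,fy=5.4,interpolation=cv2.INTER_CUBIC)
cv2.imwrite('pics/c3.png',A)
E
```

```text
7.7 [590.65 -16.5  248.84] [-3.14  0.    0.15]
[[469.67 288.38 113.1   68.07   0.1 ]
 [518.77 405.19 119.63  67.66  -0.15]
 [619.89 156.31 113.79  62.49  -0.07]
 [619.71 287.81 114.03  67.35  -0.04]]
```

View pics/c3.png

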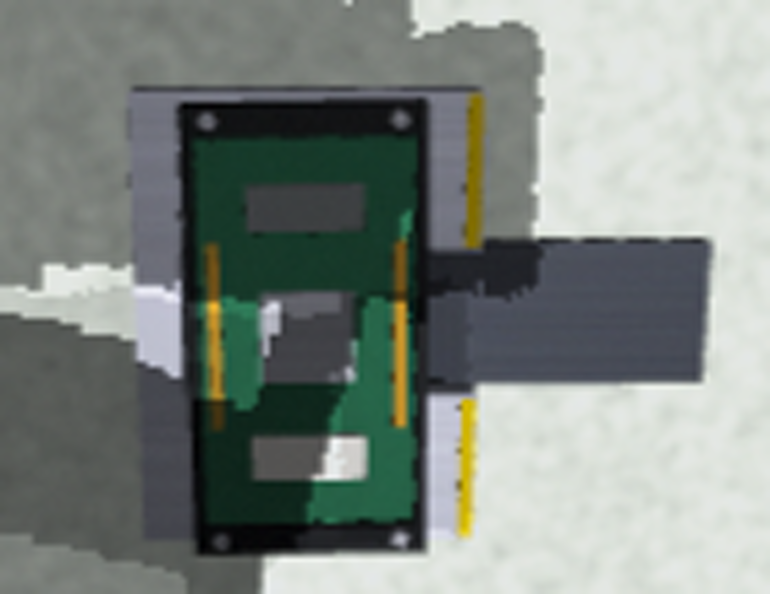

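The first module sits on the rails with its top corners at (180,101), (426,99), (197,552) and (428,550). The rail corners are at (132,90), (484,92), (145,538) and (470,536). I'll fit both poses.

```bash
python3 - <<'E'
from h import *
np.set_printoptions(precision=3,suppress=True)
d=np.load('w3.npz'); P=pose('wrist',dict(eef_pos=d['p'],eef_rot=d['r']))
f=lambda c:np.array(c)/[5.5,5.4]+[270,115]-.5
a,ra=fit(P,[(62,46,19),(62,-46,19),(-62,46,19),(-62,-46,19),(20,-110,6),(-20,-110,6)],f([(131,89),(484,92),(144,539),(471,537),(711,240),(703,382)]),[590,-17,.15])
b,rb=fit(P,[(60,31,35),(60,-31,35),(-60,31,35),(-60,-31,35)],f([(180,101),(426,99),(197,552),(428,550)]),[590,-17,.15])
print(a,b,b-a);print(ra,rb)
im=cv2.imread('pics/w3.png');m=modmask(im);m[260:]=0
E
```

```text
[591.172 -17.293   0.152] [591.321 -17.351   0.168] [ 0.149 -0.059  0.016]
[[-0.711  0.15 ]
 [ 0.488 -0.577]
 [-0.209 -0.039]
 [ 0.388  0.171]
 [ 0.238  0.33 ]
 [-0.179  0.084]] [[-0.411  0.319]
 [ 0.615 -0.16 ]
 [-0.115  0.098]
 [-0.107 -0.259]]
```

Placed within 1 mm. Next is the module at (616.6, 168.1, yaw -0.08).

{"method": "servo_tool", "body": {
  "rows": [
    [0,0,-2.5,5,35,-10,0],
    [0,0,-2.7,5,38,-20,0],
    [0,0,-2.7,6,38,-30,0],
    [0,0,-2.7,5,38,-40,0],
    [0,0,-2.6,5,36,-40,0],
    [0,0,0,0,0,-40,0],
    [0,0,0,0,0,-35,0.1],
    [0,0,0,0,0,-18,0.2],
    [0,0,0,0,0,-10,0.2],
    [0,0,0,0,0,0,0.35],
    [0,0,0,0,0,0,0.6],
    [0,0,0,0,0,0,0.6]
  ]
}}

```text
clock: 9.25
eef_pos: [617.5, 168.5, 7.0]
eef_rot: [-3.141, -0.001, -0.081]
wrist_force: [-1.4, -0.5, 2.7]
finger_gap: 61.6
finger_force: 30.0
```

{"method": "servo_tool", "body": {
  "rows": [
    [0,0,0,0,0,20,0.6],
    [0,0,0,0,0,40,0.6],
    [0,0,2,-4,-28,18,0.6],
    [0,0,2.5,-5,-38,0,0.6],
    [0,0,2.5,-5,-38,0,0.6],
    [0,0,2.5,-5,-38,0,0.6],
    [0,0,2.2,-4,-28,0,0.6],
    [0,0,1.5,-2.5,-15,0,0.6],
    [0,0,0,0,0,0,0.6],
    [0,0,0,0,0,-22,0.6],
    [0,0,0,0,0,-10,0.6],
    [0,0,0,0,0,-7,0.6],
    [0,0,0,0,0,0,0.6],
    [0,0,0,0,0,0,0.6]
  ]
}}

```text
clock: 11.0
eef_pos: [591.8, -16.5, 45.5]
eef_rot: [3.141, -0.001, 0.15]
wrist_force: [-0.0, 0.2, -2.0]
finger_gap: 61.5
finger_force: 30.0
```

{"method": "servo_tool", "body": {
  "rows": [
    [0,0,0,0,0,-1.5,0.6],
    [0,0,0,0,0,-1.5,0.6],
    [0,0,0,0,0,0,0.25],
    [0,0,0,0,0,0,0.2],
    [0,0,0,0,0,15,0.2],
    [0,0,0,0,0,50,0.1],
    [0,0,-1.5,3,45,0,0],
    [0,0,-1.5,4,48,0,0],
    [0,0,-1.5,4,48,0,0],
    [0,0,-1.5,4,48,0,0],
    [0,0,-1.5,4,48,0,0],
    [0,0,-1.5,3,45,-5,0],
    [0,0,-1.9,2.5,41,-10,0],
    [0,0,0,0,0,-40,0],
    [0,0,0,0,0,-25,0.15],
    [0,0,0,0,0,-12,0.2],
    [0,0,0,0,0,-8,0.2],
    [0,0,0,0,0,0,0.35],
    [0,0,0,0,0,0,0.6],
    [0,0,0,0,0,0,0.6]
  ]
}}

```text
clock: 13.5
eef_pos: [616.5, 306.6, 8.0]
eef_rot: [-3.141, -0.001, -0.04]
wrist_force: [-0.5, -0.2, 4.0]
finger_gap: 61.4
finger_force: 30.0
```

{"method": "servo_tool", "body": {
  "rows": [
    [0,0,0,0,0,20,0.6],
    [0,0,0,0,0,40,0.6],
    [0,0,1,-2,-28,32,0.6],
    [0,0,1.3,-3,-42,0,0.6],
    [0,0,1.3,-3,-42,0,0.6],
    [0,0,1.3,-3,-42,0,0.6],
    [0,0,1.3,-3,-42,0,0.6],
    [0,0,1.3,-3,-42,0,0.6],
    [0,0,1.3,-3,-40,0,0.6],
    [0,0,1.2,-3,-30,0,0.6],
    [0,0,0.9,-1.5,-15,0,0.6],
    [0,0,0,0,0,0,0.6],
    [0,0,0,0,0,-20,0.6],
    [0,0,0,0,0,-11,0.6],
    [0,0,0,0,0,-7,0.6],
    [0,0,0,0,0,0,0.6],
    [0,0,0,0,0,0,0.6]
  ]
}}

```text
clock: 15.62
eef_pos: [591.8, -16.5, 61.5]
eef_rot: [3.141, -0.001, 0.15]
wrist_force: [0.7, 0.3, -1.1]
finger_gap: 61.8
finger_force: 30.0
```

{"method": "servo_tool", "body": {
  "rows": [
    [0,0,0,0,0,-1.5,0.6],
    [0,0,0,0,0,-1,0.6],
    [0,0,0,0,0,0,0.25],
    [0,0,0,0,0,0,0.2],
    [0,0,0,0,0,15,0.2],
    [0,0,0,0,0,45,0.1],
    [0,0,-0.4,-19,45,0,0],
    [0,0,-0.4,-20,47,0,0],
    [0,0,-0.4,-20,47,0,0],
    [0,0,-0.4,-20,47,0,0],
    [0,0,-0.4,-20,47,0,0],
    [0,0,-0.4,-20,47,-10,0],
    [0,0,-0.5,-18.5,43.5,-20,0],
    [0,0,0,0,0,-40,0],
    [0,0,0,0,0,-25,0.15],
    [0,0,0,0,0,-10,0.2],
    [0,0,0,0,0,-8,0.2],
    [0,0,0,0,0,0,0.35],
    [0,0,0,0,0,0,0.6],
    [0,0,0,0,0,0,0.6]
  ]
}}

```text
clock: 18.12
eef_pos: [454.4, 307.1, 6.2]
eef_rot: [-3.141, -0.001, 0.099]
wrist_force: [-0.4, -1.0, 4.0]
finger_gap: 61.5
finger_force: 30.0
```

{"method": "servo_tool", "body": {
  "rows": [
    [0,0,0,0,0,20,0.6],
    [0,0,0,0,0,45,0.6],
    [0,0,0.3,12,-28,44,0.6],
    [0,0,0.4,17,-40,0,0.6],
    [0,0,0.4,17,-40,0,0.6],
    [0,0,0.4,17,-40,0,0.6],
    [0,0,0.4,17,-40,0,0.6],
    [0,0,0.4,17,-40,0,0.6],
    [0,0,0.3,17,-40,0,0.6],
    [0,0,0.3,14,-33,0,0.6],
    [0,0,0,9,-22.6,0,0.6],
    [0,0,0,0,0,0,0.6],
    [0,0,0,0,0,-22,0.6],
    [0,0,0,0,0,-10,0.6],
    [0,0,0,0,0,-7,0.6],
    [0,0,0,0,0,0,0.6],
    [0,0,0,0,0,0,0.6]
  ]
}}

```text
clock: 20.25
eef_pos: [591.2, -16.5, 76.0]
eef_rot: [3.141, -0.001, 0.15]
wrist_force: [0.1, 0.0, -1.5]
finger_gap: 61.7
finger_force: 30.0
```

{"method": "servo_tool", "body": {
  "rows": [
    [0,0,0,0,0,-1.5,0.6],
    [0,0,0,0,0,-1,0.6],
    [0,0,0,0,0,0,0.25],
    [0,0,0,0,0,0,0.2],
    [0,0,0,0,0,15,0.2],
    [0,0,0,0,0,45,0.1],
    [0,0,-1.8,-8,44,0,0],
    [0,0,-1.8,-8,45,0,0],
    [0,0,-1.8,-9,45,0,0],
    [0,0,-1.8,-8,45,0,0],
    [0,0,-1.8,-8,45,0,0],
    [0,0,-1.8,-9,45,0,0],
    [0,0,-1.8,-8,45,0,0],
    [0,0,-1.8,-8,45,-10,0],
    [0,0,-1.8,-8,45,-20,0],
    [0,0,-0.4,-8,44.3,-20,0],
    [0,0,0,0,0,-20,0],
    [0,0,0,0,0,0,0]
  ]
}}

```text
clock: 22.5
eef_pos: [508.6, 430.8, 62.0]
eef_rot: [3.14, 0.002, -0.14]
wrist_force: [-0.1, -0.8, 1.4]
finger_gap: 94.1
finger_force: 0.0
```

```bash
python3 - <<'E'
from h import *
s=manip.read_state(); print(s['eef_pos'],s['eef_rot'],s['joints'])
E
```

```text
[508.56 430.8   61.96] [ 3.14  0.   -0.14] [ 0.65  0.69  1.28 -0.    1.17  2.36]
```

{"method": "servo_tool", "body": {
  "rows": [
    [0,0,0,0.4,1,-25,0.1],
    [0,0,0,0,0,-18,0.2],
    [0,0,0,0,0,-11,0.2],
    [0,0,0,0,0,0,0.3],
    [0,0,0,0,0,0,0.6],
    [0,0,0,0,0,0,0.6],
    [0,0,0,0,0,0,0.6]
  ]
}}

```text
clock: 23.38
eef_pos: [509.7, 432.8, 9.6]
eef_rot: [-3.141, -0.001, -0.14]
wrist_force: [-0.8, -1.1, 3.4]
finger_gap: 61.3
finger_force: 30.0
```

{"method": "servo_tool", "body": {
  "rows": [
    [0,0,0,0,0,20,0.6],
    [0,0,0,0,0,45,0.6],
    [0,0,1,5,-28,45,0.6],
    [0,0,1.6,7,-40,12,0.6],
    [0,0,1.6,8,-40,0,0.6],
    [0,0,1.6,7,-40,0,0.6],
    [0,0,1.6,7,-40,0,0.6],
    [0,0,1.6,8,-40,0,0.6],
    [0,0,1.6,7,-40,0,0.6],
    [0,0,1.6,7,-40,0,0.6],
    [0,0,1.6,8,-40,0,0.6],
    [0,0,1.4,7,-40,0,0.6],
    [0,0,1,6,-35,0,0.6],
    [0,0,0.4,5.2,-26.3,0,0.6],
    [0,0,0,0,0,0,0.6],
    [0,0,0,0,0,-20,0.6],
    [0,0,0,0,0,-10,0.6],
    [0,0,0,0,0,-6,0.6],
    [0,0,0,0,0,0,0.6],
    [0,0,0,0,0,0,0.6]
  ]
}}

```text
clock: 25.88
eef_pos: [591.8, -16.5, 95.5]
eef_rot: [3.141, -0.001, 0.15]
wrist_force: [0.3, 0.0, -1.1]
finger_gap: 61.3
finger_force: 30.0
```

Next I lower it, release, then rise and look.

{"method": "servo_tool", "body": {
  "rows": [
    [0,0,0,0,0,-1.5,0.6],
    [0,0,0,0,0,-1.2,0.6],
    [0,0,0,0,0,0,0.25],
    [0,0,0,0,0,0,0.2],
    [0,0,0,0,0,15,0.2],
    [0,0,0,0,0,50,0.1],
    [0,0,0,0,0,50,0],
    [0,0,0,0,0,42,0],
    [0,0,0,0,0,0,0],
    [0,0,0,0,0,0,0]
  ]
}}

```text
clock: 27.12
eef_pos: [591.3, -16.6, 249.0]
eef_rot: [-3.141, 0.0, 0.15]
wrist_force: [-1.0, -1.4, -0.5]
finger_gap: 93.8
finger_force: 0.0
```

```bash
python3 - <<'E'
from h import *
s=manip.read_state(); print(s['clock'],s['eef_pos'],s['eef_rot'])
im=manip.camera('wrist')[:,:,::-1].copy(); np.savez('w4.npz',p=s['eef_pos'],r=s['eef_rot']); cv2.imwrite('pics/w4.png',im)
t=manip.camera('side')[:,:,::-1].copy(); cv2.imwrite('pics/s4.png',t)
A=cv2.resize(im[90:250,240:420],None,fx=3.2,fy=3.2,interpolation=cv2.INTER_CUBIC)
B=cv2.resize(t[120:220,260:320],None,fx=3.5,fy=5.12,interpolation=cv2.INTER_CUBIC)
print(A.shape,B.shape); cv2.imwrite('pics/c4.png',np.hstack([A,B]))
E
```

```text
27.125 [591.3  -16.62 249.04] [-3.14  0.    0.15]
(512, 576, 3) (512, 210, 3)
```

View pics/c4.png

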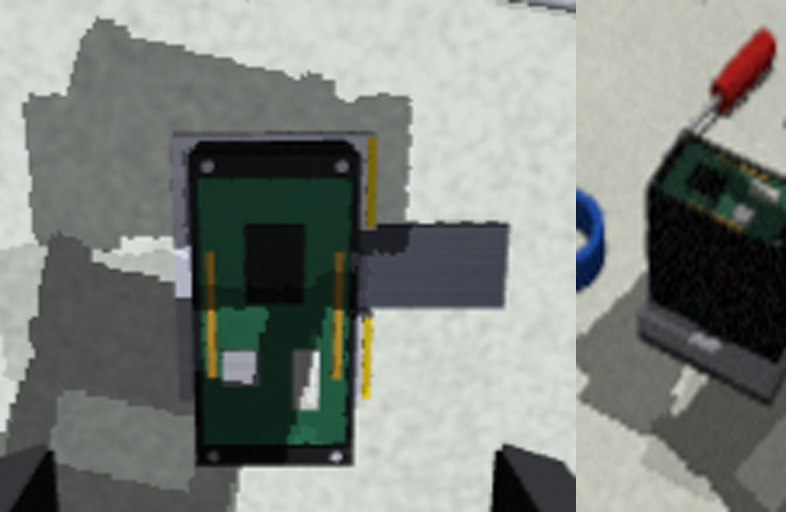

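The pile looks flush. The top module spans about (192–358, 141–465) in the crop. I'll do a numeric check.

```bash
python3 - <<'E'
from h import *
np.set_printoptions(precision=3,suppress=True)
d=np.load('w4.npz'); P=pose('wrist',dict(eef_pos=d['p'],eef_rot=d['r']))
f=lambda c:np.array(c)/3.2+[240,90]-.5
b,rb=fit(P,[(60,31,99),(60,-31,99),(-60,31,99),(-60,-31,99)],f([(191,141),(358,141),(196,465),(353,465)]),[590,-17,.15])
print(b,b-[591.17,-17.3,.152]);print(rb)
E
```

```text
[593.273 -16.926   0.149] [ 2.103  0.374 -0.003]
[[-1.159  1.674]
 [ 1.163  1.674]
 [-0.108 -2.   ]
 [ 0.102 -2.015]]
```

The pile is good. Now over to the gauges.

{"method": "servo_tool", "body": {
  "rows": [
    [0,0,-1.2,-18,-40,0,0],
    [0,0,-1.2,-20,-42,0,0],
    [0,0,-1.2,-20,-42,0,0],
    [0,0,-1.2,-20,-42,0,0],
    [0,0,-1.2,-20,-42,0,0],
    [0,0,-1.2,-20,-42,0,0],
    [0,0,-1.4,-18,-40,0,0],
    [0,0,0,0,0,0,0],
    [0,0,0,0,0,0,0]
  ]
}}

```text
clock: 28.35
eef_pos: [455.6, -306.2, 248.6]
eef_rot: [-3.141, 0.001, -0.0]
wrist_force: [-0.7, 0.3, 0.4]
finger_gap: 94.0
finger_force: 0.0
```

```bash
python3 - <<'E'
from h import *
s=manip.read_state(); print(s['clock'],s['eef_pos'],s['eef_rot'])
im=manip.camera('wrist')[:,:,::-1].copy(); np.savez('w5.npz',p=s['eef_pos'],r=s['eef_rot']); cv2.imwrite('pics/w5.png',im)
A=cv2.resize(im[60:260,200:450],None,fx=3,fy=3,interpolation=cv2.INTER_CUBIC); cv2.imwrite('pics/c5.png',A)
E
```

```text
28.35 [ 455.59 -306.22  248.62] [-3.14  0.   -0.  ]
```

View pics/c5.png

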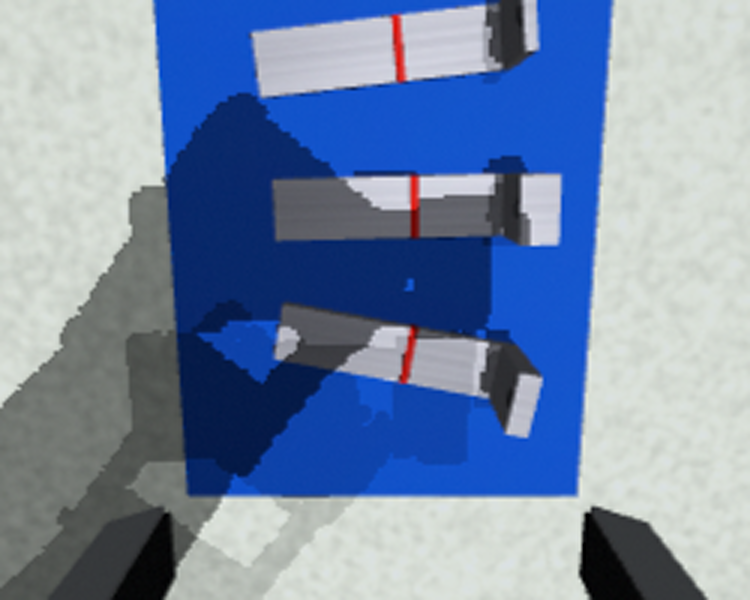

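In the crop the tab-top thicknesses are about 13, 40 and 25 px from top to bottom, so the lowest gauge is the middle one. Its tip corners are at (284,303) and (274,360), the line ends at (414,328) and (405,383), and the tab top is around (524,405).

```bash
python3 - <<'E'
from h import *
np.set_printoptions(precision=3,suppress=True)
d=np.load('w5.npz'); P=pose('wrist',dict(eef_pos=d['p'],eef_rot=d['r']))
f=lambda c:np.array(c)/3+[200,60]-.5
M=[(115,-14,12),(115,14,12),(49,-14,12),(49,14,12),(5,-14,72),(-5,-14,72),(5,14,72),(-5,14,72)]
v,r=fit(P,M,f([(284,303),(274,360),(414,328),(405,383),(520,373),(543,377),(505,433),(528,437)]),[455,-380,1.4])
print(v);print(r)
for n,T,c in (('thick',16,[(273,181),(274,241),(415,176),(415,238),(519,175),(561,175),(530,245),(560,245)]),):
    M=[(115,-14,18),(115,14,18),(49,-14,18),(49,14,18),(8,-14,72),(-8,-14,72),(8,14,72),(-8,14,72)]
    print(n,fit(P,M,f(c),[500,-380,1.5]))
print('mat edge',unproj(P,f([(188,495),(578,495)]),2))
E
```

```text
[ 439.919 -370.606    1.385]
[[-0.428  0.331]
 [ 0.054 -0.385]
 [ 0.164  0.155]
 [-0.47  -0.192]
 [ 0.21  -0.152]
 [ 0.078 -0.097]
 [ 0.294  0.184]
 [ 0.011  0.18 ]]
thick (array([ 522.541, -373.579,    1.599]), array([[ 0.029, -0.076],
       [ 0.954,  0.361],
       [ 0.03 ,  0.167],
       [ 0.35 , -0.007],
       [ 1.198, -0.026],
       [ 0.457, -0.425],
       [-2.919,  0.194],
       [ 0.038, -0.186]]))
mat edge [[ 370.451 -204.802    2.   ]
 [ 370.317 -414.445    2.   ]]
```

{"method": "servo_tool", "body": {
  "rows": [
    [0,0,-3.5,-5,-21,-20,0],
    [0,0,-3.6,-5.5,-22,-30,0],
    [0,0,-3.5,-5,-21,-40,0],
    [0,0,0,0,0,-40,0],
    [0,0,0,0,0,-40,0.2],
    [0,0,0,0,0,-30,0.3],
    [0,0,0,0,0,-16,0.4],
    [0,0,0,0,0,0,0.5],
    [0,0,0,0,0,0,0.8],
    [0,0,0,0,0,0,1],
    [0,0,0,0,0,0,1],
    [0,0,0,0,0,0,1]
  ],
  "grip_force": 45
}}

```text
clock: 29.9
eef_pos: [440.1, -370.8, 33.6]
eef_rot: [3.141, -0.0, -0.185]
wrist_force: [0.0, -0.1, -0.8]
finger_gap: 17.6
finger_force: 0.0
```

{"method": "servo_tool", "body": {
  "rows": [
    [0,0,0,0,0,0,1],
    [0,0,0,0,0,0,1],
    [0,0,0,0,0,0,1]
  ]
}}

```text
clock: 30.28
eef_pos: [440.1, -370.7, 33.4]
eef_rot: [3.142, -0.0, -0.185]
wrist_force: [-0.7, 0.0, 2.6]
finger_gap: 9.6
finger_force: 45.0
```

The gap reads 9.6 mm, so this is the middle gauge. I'll lift it over the others to a spot in front of the mouth.

{"method": "servo_tool", "body": {
  "rows": [
    [0,0,0,0,0,10,1],
    [0,0,0,0,0,25,1],
    [0,0,0,0,0,35,1],
    [0,0,0,0,0,28,1],
    [0,0,2,18,18,0,1],
    [0,0,2.6,23,25,0,1],
    [0,0,2.6,25,27,0,1],
    [0,0,2.6,25,27,0,1],
    [0,0,2.6,25,27,0,1],
    [0,0,2.6,25,27,0,1],
    [0,0,2.3,20,20,0,1],
    [0,0,2,16,15,0,1],
    [0,0,0,0,0,0,1],
    [0,0,0,0,0,0,1]
  ]
}}

```text
clock: 32.02
eef_pos: [616.6, -185.2, 131.2]
eef_rot: [3.142, 0.0, 0.151]
wrist_force: [0.3, 0.8, -1.2]
finger_gap: 10.3
finger_force: 45.0
```

{"method": "servo_tool", "body": {
  "rows": [
    [0,0,0,0,0,-25,1],
    [0,0,0,0,0,-25,1],
    [0,0,0,0,0,-15,1],
    [0,0,0,0,0,-10,1],
    [0,0,0,0,0,0,1],
    [0,0,0,0,0,0,1]
  ]
}}

```text
clock: 32.78
eef_pos: [617.5, -184.8, 57.1]
eef_rot: [3.141, -0.001, 0.152]
wrist_force: [-0.4, -0.6, -1.4]
finger_gap: 10.2
finger_force: 45.0
```

```bash
python3 - <<'E'
from h import *
s=manip.read_state(); print(s['clock'],s['eef_pos'],s['eef_rot'])
im=manip.camera('wrist')[:,:,::-1].copy(); np.savez('w6.npz',p=s['eef_pos'],r=s['eef_rot']); cv2.imwrite('pics/w6.png',im)
A=cv2.resize(im[100:300,180:430],None,fx=3,fy=3,interpolation=cv2.INTER_CUBIC); cv2.imwrite('pics/c6.png',A)
E
```

```text
32.775 [ 617.46 -184.83   57.13] [ 3.14 -0.    0.15]
```

View pics/c6.png

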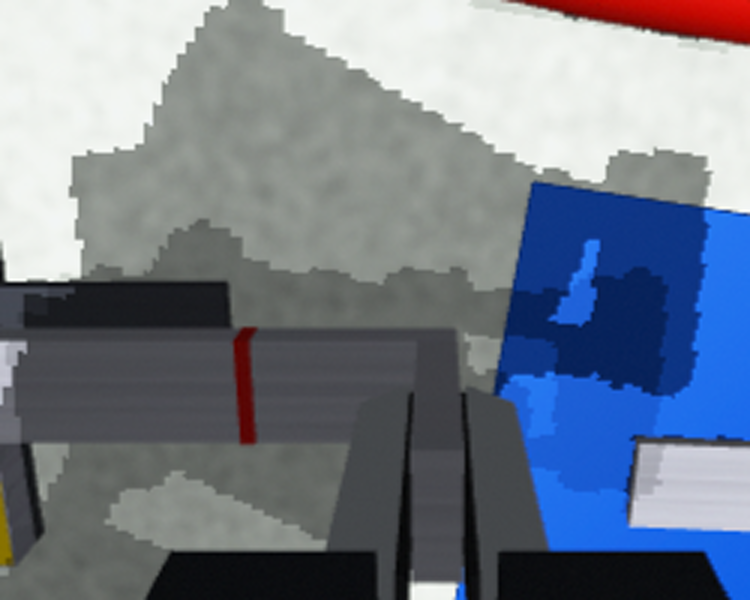

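The gauge hangs level in the grip, with the red line at (245,328)–(247,443) and the tongue's far corner at (230,283). I'll check the lateral alignment.

```bash
python3 - <<'E'
from h import *
d=np.load('w6.npz'); P=pose('wrist',dict(eef_pos=d['p'],eef_rot=d['r']))
f=lambda c:np.array(c)/3+[180,100]-.5
loc=lambda W:(W-[591.1,-16.5,0])@R.from_euler('z',.152).as_matrix()
print('blade line/edges',loc(unproj(P,f([(245,329),(247,443),(30,329),(30,443),(430,329)]),35.7)))
print('tongue corner (20,-110)',loc(unproj(P,f([(230,283)]),6)))
print('rail near/far mouth corners',loc(unproj(P,f([(12,563)]),19)))
E
```

```text
blade line/edges [[  17.08 -122.96   35.7 ]
 [ -14.1  -121.45   35.7 ]
 [  17.15  -69.42   35.7 ]
 [ -14.01  -65.16   35.7 ]
 [  17.01 -169.06   35.7 ]]
tongue corner (20,-110) [[  20.82 -112.58    6.  ]]
rail near/far mouth corners [[-60.87 -45.81  19.  ]]
```

The blade is centred: ±14 mm once the visible side face is allowed for. I'll lower it to the tongue and feel for the floor.

{"method": "servo_tool", "body": {
  "rows": [
    [0,0,0,-0.3,0,-8,1],
    [0,0,0,0,0,-6,1],
    [0,0,0,0,0,-3,1],
    [0,0,0,0,0,-1,1],
    [0,0,0,0,0,0,1],
    [0,0,0,0,0,0,1]
  ]
}}

```text
clock: 33.58
eef_pos: [616.9, -184.7, 38.5]
eef_rot: [3.141, -0.0, 0.152]
wrist_force: [-0.1, 0.3, -2.2]
finger_gap: 9.9
finger_force: 45.0
```

{"method": "servo_tool", "body": {
  "rows": [
    [0,0,0,0,0,-1,1],
    [0,0,0,0,0,0,1],
    [0,0,0,0,0,0,1]
  ]
}}

```text
clock: 33.95
eef_pos: [616.8, -184.7, 37.4]
eef_rot: [3.141, -0.0, 0.152]
wrist_force: [-0.4, -0.0, -0.5]
finger_gap: 9.8
finger_force: 45.0
```

{"method": "servo_tool", "body": {
  "rows": [
    [0,0,0,0,0,0.8,1],
    [0,0,0,-0.8,5,0,1],
    [0,0,0,-0.8,5,0,1],
    [0,0,0,-0.9,6,0,1],
    [0,0,0,-0.9,6,0,1],
    [0,0,0,-0.9,6,0,1],
    [0,0,0,-0.9,6,0,1],
    [0,0,0,0,0,0,1]
  ]
}}

```text
clock: 34.95
eef_pos: [611.6, -150.2, 38.1]
eef_rot: [3.142, -0.0, 0.152]
wrist_force: [0.2, 0.2, -1.5]
finger_gap: 9.8
finger_force: 45.0
```

{"method": "servo_tool", "body": {
  "rows": [
    [0,0,0,-0.9,6,0,1],
    [0,0,0,-0.9,6,0,1],
    [0,0,0,-0.9,6,0,1],
    [0,0,0,-0.9,6,0,1],
    [0,0,0,-0.9,6,0,1],
    [0,0,0,-0.9,6,0,1],
    [0,0,0,-0.7,4,0,1],
    [0,0,0,0,0,0,1],
    [0,0,0,0,0,0,1],
    [0,0,0,0,0,0,1]
  ]
}}

```text
clock: 36.2
eef_pos: [605.5, -110.8, 38.0]
eef_rot: [-3.142, 0.0, 0.151]
wrist_force: [-0.9, 0.1, -1.6]
finger_gap: 9.7
finger_force: 45.0
```

```bash
python3 - <<'E'
from h import *
s=manip.read_state(); print(s['clock'],s['eef_pos'],s['eef_rot'])
im=manip.camera('wrist')[:,:,::-1].copy(); np.savez('w7.npz',p=s['eef_pos'],r=s['eef_rot']); cv2.imwrite('pics/w7.png',im)
A=cv2.resize(im[100:300,180:430],None,fx=3,fy=3,interpolation=cv2.INTER_CUBIC); cv2.imwrite('pics/c7.png',A)
E
```

```text
36.2 [ 605.48 -110.82   38.  ] [-3.14  0.    0.15]
```

View pics/c7.png

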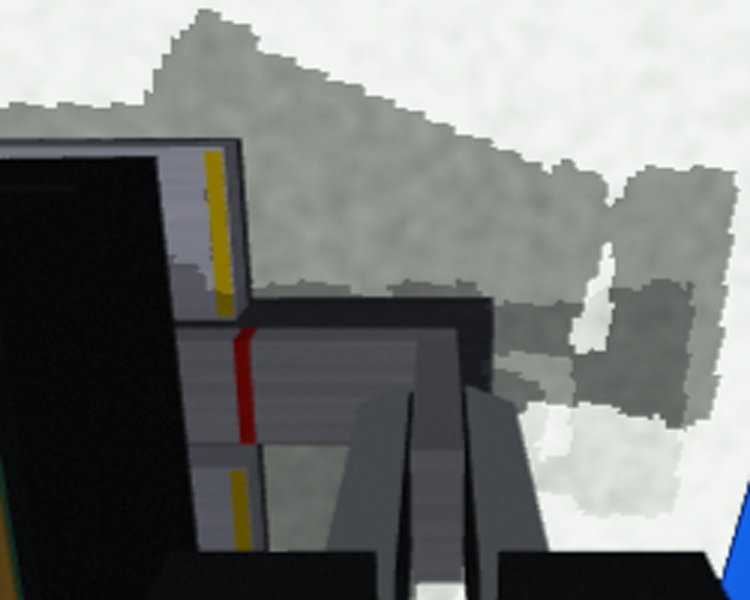

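The blade is in the channel, its red line at (246,~390) level with the rail ends (x about 243–250), and the pile is unmoved. I'll hold, then draw it out.

{"method": "servo_tool", "body": {
  "rows": [
    [0,0,0,0,0,0,1],
    [0,0,0,0,0,0,1],
    [0,0,0,0,0,0,1],
    [0,0,0,0,0,0,1],
    [0,0,0,0,0,0,1],
    [0,0,0,0,0,0,1],
    [0,0,0,0,0,0,1],
    [0,0,0,0,0,0,1],
    [0,0,0,0,0,0,1],
    [0,0,0,0,0,0,1]
  ]
}}

```text
clock: 37.5
eef_pos: [605.5, -110.7, 38.0]
eef_rot: [-3.142, 0.0, 0.152]
wrist_force: [0.3, 0.4, -1.8]
finger_gap: 9.6
finger_force: 45.0
```

{"method": "servo_tool", "body": {
  "rows": [
    [0,0,0,0.9,-6,0,1],
    [0,0,0,0.9,-6,0,1],
    [0,0,0,0.9,-6,0,1],
    [0,0,0,0.9,-6,0,1],
    [0,0,0,0.9,-6,0,1],
    [0,0,0,0.9,-6,0,1],
    [0,0,0,1.1,-7,0,1],
    [0,0,0,1.2,-8,0,1],
    [0,0,0,1.2,-8,0,1],
    [0,0,0,1.2,-8,0,1],
    [0,0,0,1.2,-8,0,1],
    [0,0,0,1.2,-8,0,1],
    [0,0,0,0,0,0,1],
    [0,0,0,0,0,0,1]
  ]
}}

```text
clock: 39.25
eef_pos: [617.9, -193.5, 38.0]
eef_rot: [-3.141, 0.0, 0.152]
wrist_force: [-0.8, -0.5, -1.1]
finger_gap: 9.8
finger_force: 45.0
```

{"method": "servo_tool", "body": {
  "rows": [
    [0,0,0,0,0,14,1],
    [0,0,0,0,0,30,1],
    [0,0,0,0,0,35,1],
    [0,0,0,0,0,15,1],
    [0,0,-0.9,-18,-17,0,1],
    [0,0,-1.2,-25,-23,0,1],
    [0,0,-1.2,-26,-25,0,1],
    [0,0,-1.2,-26,-25,0,1],
    [0,0,-1.2,-26,-25,0,1],
    [0,0,-1.2,-26,-24,0,1],
    [0,0,-1,-22,-20,0,1],
    [0,0,-0.8,-13.9,-12.5,0,1],
    [0,0,0,0,0,0,1],
    [0,0,0,0,0,-30,1],
    [0,0,0,0,0,-30,1],
    [0,0,0,0,0,-20,1],
    [0,0,0,0,0,-10,1],
    [0,0,0,0,0,-4,1],
    [0,0,0,0,0,0,1],
    [0,0,0,0,0,0,1]
  ]
}}

```text
clock: 41.75
eef_pos: [435.4, -365.4, 38.8]
eef_rot: [3.141, -0.001, -0.0]
wrist_force: [-0.8, 0.3, -2.8]
finger_gap: 9.8
finger_force: 45.0
```

{"method": "servo_tool", "body": {
  "rows": [
    [0,0,0,0,0,-2,1],
    [0,0,0,0,0,-1.5,1],
    [0,0,0,0,0,-1,1],
    [0,0,0,0,0,-0.7,1],
    [0,0,0,0,0,0,1],
    [0,0,0,0,0,0,1]
  ]
}}

```text
clock: 42.5
eef_pos: [435.1, -365.2, 33.4]
eef_rot: [3.141, -0.0, -0.0]
wrist_force: [-2.9, 3.0, 5.2]
finger_gap: 9.6
finger_force: 45.0
```

Contact is felt. I'll open the fingers, rise and look.

{"method": "servo_tool", "body": {
  "rows": [
    [0,0,0,0,0,0,0.75],
    [0,0,0,0,0,0,0.6],
    [0,0,0,0,0,0,0.5],
    [0,0,0,0,0,0,0.5],
    [0,0,0,0,0,20,0.5],
    [0,0,0,0,0,40,0.5],
    [0,0,0,0,0,55,0.4],
    [0,0,0,0,10,55,0.3],
    [0,0,0,0,40,45,0],
    [0,0,0,0,10,0,0],
    [0,0,0,0,0,0,0],
    [0,0,0,0,0,0,0]
  ]
}}

```text
clock: 44.0
eef_pos: [434.7, -305.5, 246.4]
eef_rot: [-3.14, 0.002, -0.001]
wrist_force: [0.0, -0.9, 0.2]
finger_gap: 93.8
finger_force: 0.0
```

```bash
python3 - <<'E'
from h import *
s=manip.read_state(); print(s['clock'],s['eef_pos'],s['eef_rot'])
im=manip.camera('wrist')[:,:,::-1].copy(); t=manip.camera('top')[:,:,::-1].copy()
A=cv2.resize(im[20:260,160:460],None,fx=1.5,fy=1.5); B=cv2.resize(t[100:280,270:500],None,fx=1.5,fy=2,interpolation=cv2.INTER_CUBIC)
cv2.imwrite('pics/c8.png',np.hstack([A,B]))
E
```

```text
44.0 [ 434.71 -305.52  246.4 ] [-3.14  0.   -0.  ]
```

View pics/c8.png

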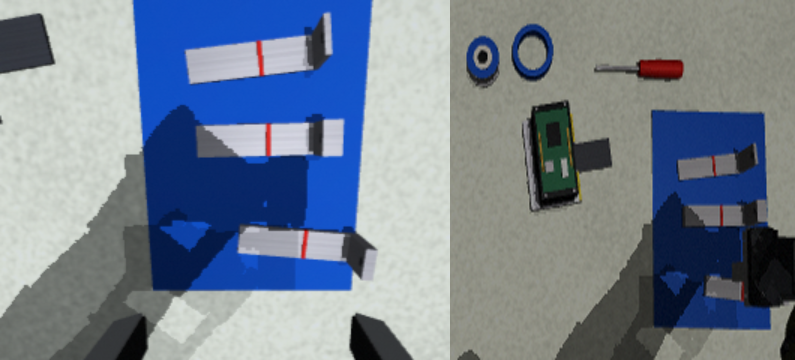

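The middle gauge sits further right than where I released it (line at (305,243)), so it has been knocked. I'll measure it.

```bash
python3 - <<'E'
from h import *
np.set_printoptions(precision=3,suppress=True)
s=manip.read_state(); im=manip.camera('wrist')[:,:,::-1].copy(); np.savez('w9.npz',p=s['eef_pos'],r=s['eef_rot'])
A=cv2.resize(im[130:230,300:430],None,fx=6,fy=6,interpolation=cv2.INTER_CUBIC); cv2.imwrite('pics/c9.png',A)
f=lambda c:np.array(c)/1.5+[160,20]-.5
print(fit(pose('wrist',s),[(115,-14,12),(115,14,12),(49,-14,12),(49,14,12)],f([(241,227),(238,253),(307,230),(303,257)]),[435,-390,1.5]))
E
```

```text
(array([ 418.966, -411.315,    1.506]), array([[-0.612, -0.672],
       [ 0.318,  0.289],
       [-0.23 ,  0.114],
       [ 0.541,  0.306]]))
```

View pics/c9.png

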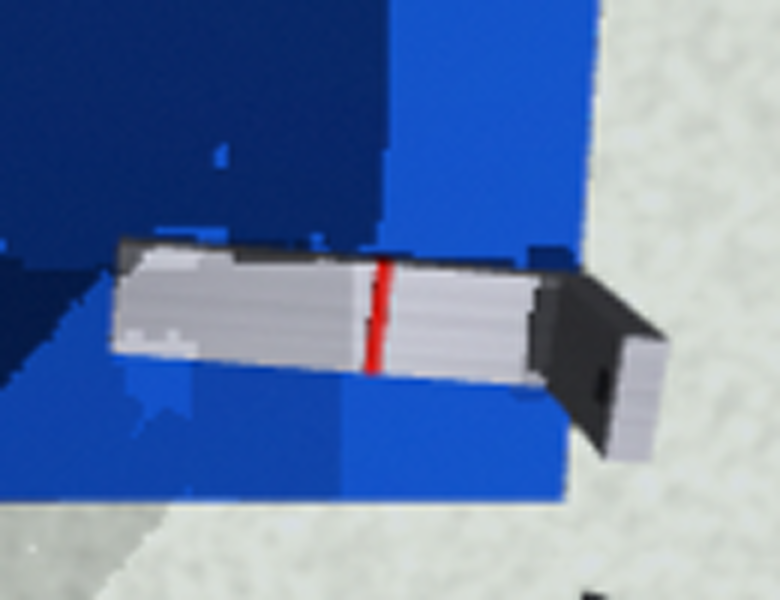

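```bash
python3 - <<'E'
from h import *
np.set_printoptions(precision=3,suppress=True)
d=np.load('w9.npz'); P=pose('wrist',dict(eef_pos=d['p'],eef_rot=d['r']))
f=lambda c:np.array(c)/6+[300,130]-.5
v,r=fit(P,[(115,-14,12),(115,14,12),(49,-14,12),(49,14,12),(5,-14,72),(-5,-14,72),(5,14,72),(-5,14,72)],f([(120,245),(111,352),(388,262),(373,374),(622,335),(667,337),(607,460),(652,460)]),[420,-410,1.5])
print(v);print(r)
E
```

```text
[ 417.707 -410.665    1.495]
[[-0.224 -0.155]
 [ 0.011  0.291]
 [-0.56   0.272]
 [-0.148 -0.235]
 [ 0.517 -0.136]
 [ 0.724  0.092]
 [-0.25  -0.3  ]
 [-0.206  0.238]]
```

{"method": "servo_tool", "body": {
  "rows": [
    [0,0,-1.5,-6,-35,-20,0],
    [0,0,-1.5,-6,-35,-35,0],
    [0,0,-1.3,-5,-35.2,-40,0],
    [0,0,0,0,0,-40,0],
    [0,0,0,0,0,-40,0.3],
    [0,0,0,0,0,-25,0.4],
    [0,0,0,0,0,-12,0.5],
    [0,0,0,0,0,0,0.6],
    [0,0,0,0,0,0,0.8],
    [0,0,0,0,0,0,1],
    [0,0,0,0,0,0,1],
    [0,0,0,0,0,0,1],
    [0,0,0,0,0,0,1],
    [0,0,0,0,0,0,1]
  ]
}}

```text
clock: 45.9
eef_pos: [418.1, -410.4, 36.0]
eef_rot: [3.142, -0.0, -0.075]
wrist_force: [0.1, 0.5, 1.9]
finger_gap: 10.0
finger_force: 45.0
```

{"method": "servo_tool", "body": {
  "rows": [
    [0,0,0,0,0,5,1],
    [0,0,0,0,0,5,1],
    [0,0,0,3,10,0,1],
    [0,0,0,4,14,0,1],
    [0,0,0,4,14,0,1],
    [0,0,0,3,9,0,1],
    [0,0,0,0,0,0,1],
    [0,0,0,0,0,-4,1],
    [0,0,0,0,0,-3,1],
    [0,0,0,0,0,-1.5,1],
    [0,0,0,0,0,-1,1],
    [0,0,0,0,0,-0.5,1],
    [0,0,0,0,0,0,1],
    [0,0,0,0,0,0,1]
  ]
}}

```text
clock: 47.65
eef_pos: [432.1, -363.4, 36.0]
eef_rot: [3.141, -0.0, -0.075]
wrist_force: [-0.8, -1.0, 1.3]
finger_gap: 9.9
finger_force: 45.0
```

{"method": "servo_tool", "body": {
  "rows": [
    [0,0,0,0,0,0,0.75],
    [0,0,0,0,0,0,0.6],
    [0,0,0,0,0,0,0.5],
    [0,0,0,0,0,0,0.5],
    [0,0,0,0,0,20,0.5],
    [0,0,0,0,0,40,0.5],
    [0,0,0,0,0,55,0.4],
    [0,0,0,0,10,55,0.3],
    [0,0,0,0,40,43,0],
    [0,0,0,0,10,0,0],
    [0,0,0,0,0,0,0],
    [0,0,0,0,0,0,0]
  ]
}}

```text
clock: 49.15
eef_pos: [431.8, -303.7, 247.5]
eef_rot: [-3.14, 0.002, -0.076]
wrist_force: [0.2, 0.5, -0.5]
finger_gap: 93.9
finger_force: 0.0
```

```bash
python3 - <<'E'
from h import *
s=manip.read_state(); im=manip.camera('wrist')[:,:,::-1].copy(); t=manip.camera('side')[:,:,::-1].copy(); np.savez('w10.npz',p=s['eef_pos'],r=s['eef_rot']); print(s['clock'],s['eef_pos'])
A=cv2.resize(im[20:260,200:440],None,fx=2,fy=2,interpolation=cv2.INTER_CUBIC); B=cv2.resize(t[90:250,240:400],None,fx=2,fy=3,interpolation=cv2.INTER_CUBIC); cv2.imwrite('pics/c10.png',np.hstack([A,B]))
E
```

```text
49.15 [ 431.76 -303.71  247.49]
```

View pics/c10.png

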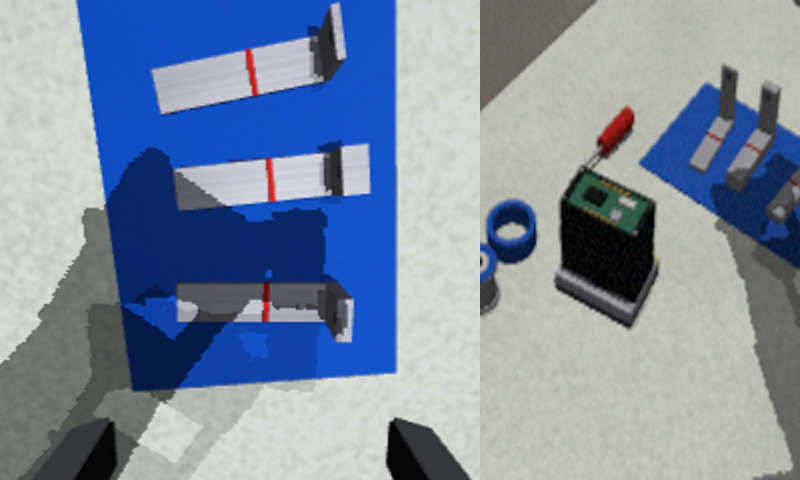

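The middle gauge now lies flat on the mat, line at (266,302), clear of the mat edge at x≈396, alongside the other two. The pile stands square, so I'm handing in.

```bash
python3 -c "
from cell import manip
print(manip.sign_off())"
```

```text
the job is handed in; nothing more can be done
None
```

The job is handed in at 49 s of the 210 s allowed, with no verdict returned: all five modules are in a square pile on the fixture, the middle gauge was held in the channel with its line at the mouth for over a second, and it is back flat on the mat (re-laid once after it was knocked aside).

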